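Prise the battery cover off a grain moisture meter

TASK

The grain moisture meter needs new cells. Take the flat pry tool, lever it in the notch to pop the green snap-fit battery cover up, lift the cover off and lay it flat, top side up, in the shallow aluminium tray without dropping it. Lay the tool back on its blue mat, and leave the jar, the small aluminium boat and the steel cylinder where they stand.

Things in the scene. Friction and masses are not known exactly. Their poses are not given: they have to be found in the camera images.
- meter: White bench-top grain moisture meter, fixed, 220 (x) x 200 (y) x 90 mm high. Its top is level from x = -110 to +40 mm, then a fascia with a green display slopes down towards +x. Origin: centre of its underside, on the bench. The pry notch is in the middle of its -x face, which is turned away from the robot base.
- recess (a point): Centre of the floor of the recess in the meter's top that holds the green cover (meter frame -56, 0, 74 mm): 88 (x) x 55 (y) x 16 mm deep. A 10 mm wall, cut through by the notch, parts it from the meter's -x face. Two sprung catches, in its side walls 21 mm from here towards the notch, hold the cover's notch end down. Axes as the meter's.
- notch (a point): Middle of the outer edge of the notch's black floor, on the meter's -x face, 79.5 mm above the bench: the ridge to lever on. Notch 20 mm wide (y), open above and to -x; level floor 10 mm deep in +x. The cover's edge begins 12 mm in from here, its underside 6.5 mm above the notch floor. A blade fits under it to 27 mm in, where a rib stops it; about 0.35 rad of tilt (handle down) then frees it.
- cover: Green snap-fit cover, 84 (x) x 52 (y) x 16 mm high, about 60 g: an upside-down shallow box, 4 mm top plate. Origin: centre of its underside; z up through the top; notch end at -x (pale strip on top). At the start it is snapped in, flush with the meter's top, with 1.5 to 2 mm gaps around it, so fingers cannot hold it.
- cover_edge (a point): Middle of the top edge of the cover's notch end (cover frame -42, 0, 16 mm). Raising it takes about 8 N; after about 5 mm it snaps past the catches, which then prop it some 11 mm above the meter's top (tilt about 0.13 rad), the other end still down in the recess. Then it can be pinched across its 52 mm width near the notch end and lifted straight up.
- tool: Flat pry tool, 165 mm long, 80 g, on the blue mat, blade towards the robot base. Orange handle 100 mm long, 18 mm wide, 22 mm high, from x = -55 to +45 mm; flat steel blade 12 mm wide (y) and 3 mm thick (z), reaching to x = +110 mm, centred 11 mm above the handle's underside. Origin: on the handle's underside, below the grip point; x points along the blade.
- tool_grip (a point): Middle of the handle's thickness, near the centre of mass; a good place to grip across the 18 mm width. Tool frame (0, 0, 11 mm).
- tool_tip (a point): End of the blade, tool frame (110, 0, 11 mm).
- mat: Blue mat, fixed, 240 (x) x 120 (y) x 4 mm; origin at the centre of its underside. It lies on one side of the meter, the tray on the other, either way round.
- tray: Shallow aluminium tray, fixed, 190 (x) x 160 (y) x 16 mm outside, walls and floor 4 mm thick; origin at the centre of its underside.
- jar: Closed amber glass jar with a white lid, 60 mm diameter, 85 mm high, beyond the tray or mat. Origin: centre of its underside. Leave alone.
- boat: Small empty aluminium sample boat, 100 x 70 x 25 mm. Origin: centre of its underside. Leave alone.
- cylinder: Steel measuring cylinder, 68 mm diameter at the foot, 110 mm high. Origin: centre of its underside. Leave alone.
There are look-alikes about, which are no part of the job. What is meant by the cover is not pink, and is the smaller of those in its own colour.

How it is judged:
By the outcome, as a careful person would: the job done as asked, in the order asked, and still so for the second after the job is handed in, with the robot touching nothing.
It also fails if it takes over 67 s, if anything falls off the work surface, if the arm or the gripper's body presses on something with over 40 N, if the wrist force passes 120 N, or if a joint passes its speed limit or range.

ROBOT

A 6-joint arm with a two-finger parallel gripper is mounted at the origin on the work surface. World frame = base frame: x ahead of the robot, y to its left, z up, the work surface at z = 0. Lengths are in m, angles in rad, forces in N, time in s.
With the tool pointing down it reaches from about 0.4 to 0.825 m from the base axis. Payload 7 kg.
Tool frame: the origin (TCP) lies on the centre line of the jaws, within the pads' length; the fingertips stand 25 mm ahead of it and the grasp point (between the pads) lies 6 mm ahead of it (arm.tips_ahead is the distance from the TCP to the fingertips, in m); z points along the fingers, y is the line along which they close (so a half turn about z gives the same grasp; the last joint's range is limited). The gripper opens to 88 mm and grips with 3 to 60 N. Pads are 19 mm wide; open, the fingers measure 130 mm over their backs; the gripper's body (78 mm by 193 mm) begins 47 mm behind the grasp point.
Start: joints at [-0.948, 0.359, 0.012, 0, -1.224, -0.288], TCP at [0.222, -0.638, 0.252] pointing down, gripper open.
Joint ranges: [-3.07, 3.07], [-1.43, 2.12], [-1.02, 1.25], [-3.03, 1.67], [-3.05, -0], [-3.03, 3.03]. Speed limits (rad/s): [2.39, 2.39, 3.01, 3.14, 3.14, 3.14].

INTERFACE

Orientations are given as [roll, pitch, yaw] about the fixed x, y, z axes, in that order (R = Rz(yaw) Ry(pitch) Rx(roll)).
In Python, from station import arm gives the robot as it stands. The module is installed in compiled form; this text tells all that it offers.
- The arm moves only by the shell command python3 -m crank 'ROWS' [FORCE]. ROWS is JSON, a list of rows, each an object of numbers: "dx", "dy", "dz": the shift along the world's x, y, z in m; "twist": the turn about the world's z in degrees; "grip": the opening, from -1 (shut) to 1 (fully open). A call has exactly 5 rows; each row is the pose to reach, as a shift and turn from the pose commanded when the call began; what a row does not reach only later rows make up. A row lasts 1/12 s, in which the tool goes at most 41.7 mm and 7.16 degrees, less where a joint would pass 70% of its speed; a pose out of reach is approached as far as the arm can. A call with a gripper value outside its range is refused whole. The fingers move at their own pace and stop on an object; FORCE is the grip in N (left out, the last holds). Time passes only in rows, so rows that repeat a pose let the fingers close, or fill a call up. It gives the time, the measured TCP pose, the force, the opening and the grip force at its end, in the units of the state.
- arm.get_state(): the state, without advancing time (a new reading comes with each control period).
- arm.grab_frame(name): name is "scene" or "top" or "wrist"; returns the picture (384x512x3 uint8, red, green, blue); there is no depth.
- arm.get_calibration(name): a dict with "fx", "fy", "cx", "cy" (pixels), "cam_to_world" (4x4, takes a point from camera to world coordinates); the wrist camera has in their place "tool_from_camera" (4x4, takes a point from camera to tool coordinates, whose origin is the TCP and whose axes are the flange's). Camera axes: x right, y down, z forward; pixel columns grow to the right and rows downward; lengths in m; the calibration is good to about 2 mm. A picture is of the moment at which its call begins: read the wrist's pose just before it. get_calibration takes no time and is no camera call.
- arm.job_done(): hands the job in; it is judged then, once.
The state is a dict: "t": time; "q": joint angles; "qd": joint speeds; "joint_efforts": joint torques, N m; "eef_pos": TCP position; "ee_rot": TCP orientation; "force": force on the tool from outside, world axes, zero at the start; "moment": the same for the moment, N m; "width": finger opening in m; "gripper_force": force on a finger pad.
Only numpy, scipy, OpenCV 4.12 (cv2) and the standard library are available. Lean on these libraries where they do the work, as an engineer would, in place of code of your own. Each camera call takes 0.05 s, during which the arm holds its last target. There are 200 camera calls.

## Working session

There is one attempt and no reset: what is moved stays moved. The work goes in short steps, Python scripts to look and compute and a shell command to move; the robot and the scene stay as the last step left them, time stands still between calls to the robot, and variables do not carry over. Pictures are saved under pics/ and viewed, at most 10 in all, crops included, and the job is handed in when it is done.

```bash
mkdir -p pics; cat > h.py <<'E'
import numpy as np,cv2
from station import arm
def save(n,im): cv2.imwrite(f'pics/{n}.png',cv2.cvtColor(im,cv2.COLOR_RGB2BGR))
def ray(name,u,v,z):
    c=arm.get_calibration(name);T=np.array(c['cam_to_world'])
    d=T[:3,:3]@np.array([(u-c['cx'])/c['fx'],(v-c['cy'])/c['fy'],1]);o=T[:3,3]
    return o+d*(z-o[2])/d[2]
def proj(name,p):
    c=arm.get_calibration(name);T=np.linalg.inv(np.array(c['cam_to_world']))
    q=T[:3,:3]@np.array(p)+T[:3,3];return c['fx']*q[0]/q[2]+c['cx'],c['fy']*q[1]/q[2]+c['cy']
E
python3 - <<'E'
from h import *
a=arm.grab_frame('top');b=arm.grab_frame('scene')
np.save('top0.npy',a);np.save('scene0.npy',b)
save('top0',cv2.resize(a,(800,600),interpolation=cv2.INTER_CUBIC));save('scene0',cv2.resize(b,(800,600)))
s=arm.get_state();print(s['t'],s['eef_pos'],s['ee_rot'],s['width'],s['force'])
for n in('top','scene'):print(np.round(np.array(arm.get_calibration(n)['cam_to_world']),3))
E
```

```text
0.1 [ 0.22161394 -0.637153    0.25072782] [ 3.14007694e+00 -1.95481405e-04 -2.80691683e+00] 0.08783726384118395 [0.68649825 0.39405635 0.01551717]
[[ 0.019 -0.997  0.068  0.468]
 [-1.    -0.02  -0.007 -0.027]
 [ 0.008 -0.068 -0.998  1.218]
 [ 0.     0.     0.     1.   ]]
[[ 0.363  0.75  -0.553  1.262]
 [ 0.932 -0.287  0.222 -0.318]
 [ 0.008 -0.596 -0.803  1.101]
 [ 0.     0.     0.     1.   ]]
```

View pics/top0.png

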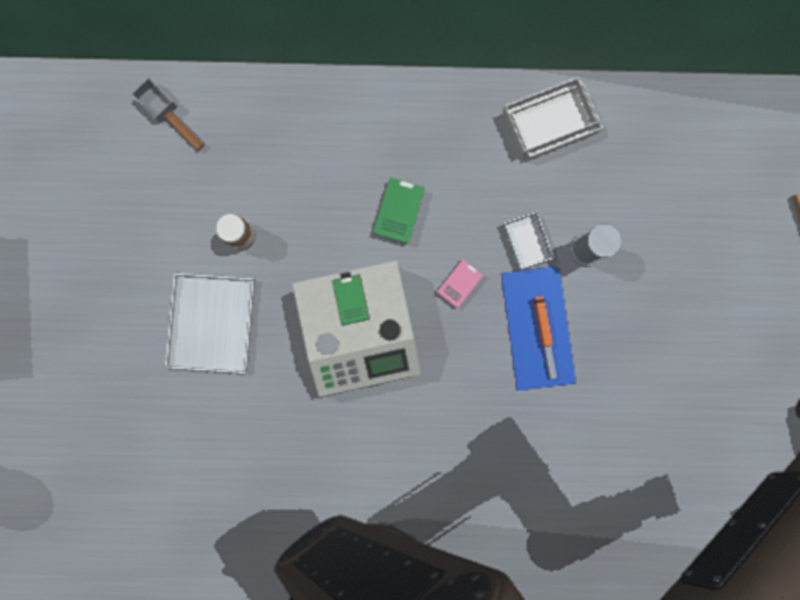

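View pics/scene0.png

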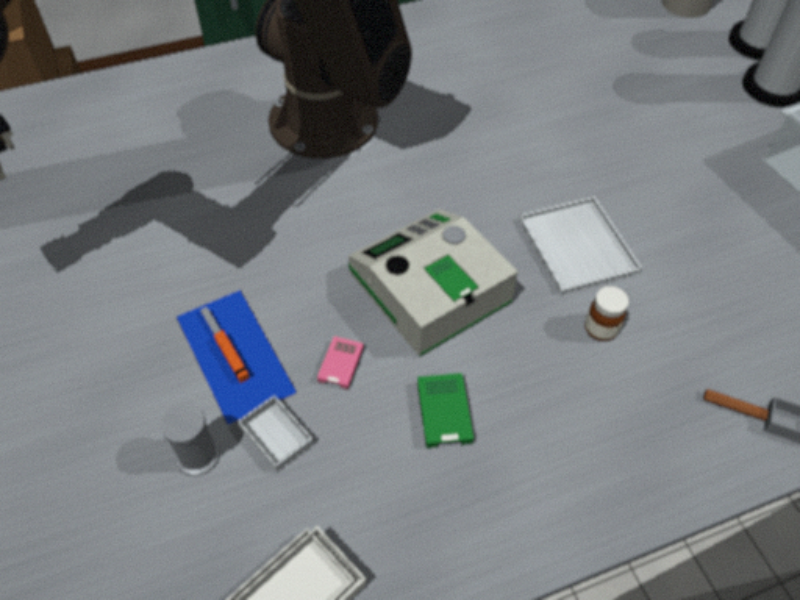

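The top view (800x600) shows these candidates for the cover:
- **In the meter:** small green cover at (351,299), with its pale strip and the black notch above it at (346,276).
- **Loose on the bench:** larger green cover at (399,210).
- **Loose on the bench:** pink cover at (461,284).

I choose the one in the meter, since it is green and the smaller of the two.

Other things in that view:
- **Tool:** orange handle at (543,320) on the blue mat, blade end at (552,378). The trowel at (170,115) is a look-alike.
- **Tray:** (210,323). The boxes at (527,242) and (552,119) are the boat and a larger look-alike.
- **Obstacles:** jar at (235,232), cylinder at (604,241).

The scene view confirms all of this.

```bash
cat > m.py <<'E'
from h import *
a=np.load('top0.npy');hsv=cv2.cvtColor(a,cv2.COLOR_RGB2HSV)
def blobs(lo,hi,z,amin=40):
    m=cv2.inRange(hsv,np.array(lo),np.array(hi))
    for c in cv2.findContours(m,cv2.RETR_EXTERNAL,cv2.CHAIN_APPROX_NONE)[0]:
        if cv2.contourArea(c)<amin: continue
        w=np.array([ray('top',u,v,z)[:2] for u,v in c[:,0,:]],np.float32)
        (x,y),(l,s),t=cv2.minAreaRect(w*1000)
        M=cv2.moments(c);px=np.array([M['m10'],M['m01']])/M['m00']
        print(' px',px.round(1),'rect ctr',round(x,1),round(y,1),'size',round(l,1),round(s,1),'ang',round(t,1),'cent',(ray('top',*px,z)[:2]*1000).round(1))
print('green');blobs([50,120,50],[75,255,255],.09)
print('orange');blobs([2,150,120],[14,255,255],.026)
print('blue');blobs([105,150,80],[125,255,255],.004)
print('tray/bright');blobs([80,0,175],[130,40,255],.016,300)
print('beige');blobs([15,8,120],[45,60,255],.09,300)
for n,u,v,z in(('jar',233,227,.085),('cyl',604,240,.11),('boat',526,240,.02),('bladetip',553,378,.015),('notch',346,276,.08),('bigbox',552,119,.02)):
    print(n,(ray('top',u*.64,v*.64,z)*1000).round(0))
E
python3 m.py; python3 - <<'E'
from h import *
a=np.load('top0.npy');c=a[160:260,180:380]
save('crop0',cv2.resize(c,(800,400),interpolation=cv2.INTER_CUBIC))
E
```

```text
green
 px [224.1 192.4] rect ctr 552.5 54.4 size 79.8 46.1 ang 13.5 cent [549.9  53.9]
 px [254.6 135. ] rect ctr 724.8 -32.9 size 63.7 107.4 ang 74.7 cent [722.1 -32.1]
orange
 px [347.6 207.2] rect ctr 517.0 -324.4 size 82.8 13.4 ang 11.5 cent [ 516.3 -324.5]
blue
 px [344.  209.9] rect ctr 510.2 -318.5 size 235.2 115.9 ang 8.2 cent [ 508.4 -318.5]
tray/bright
 px [134.6 207.4] rect ctr 503.1 334.9 size 149.6 181.2 ang 87.3 cent [502.8 335.8]
 px [335.8 155. ] rect ctr 680.7 -289.5 size 93.0 50.8 ang 20.0 cent [ 680.4 -289.3]
 px [351.3  78. ] rect ctr 930.6 -337.8 size 71.7 129.0 ang 22.6 cent [ 929.6 -337.7]
beige
jar [686. 280.  85.]
cyl [ 671. -416.  110.]
boat [ 684. -291.   20.]
bladetip [ 409. -347.   15.]
notch [597.  64.  80.]
bigbox [ 934. -343.   20.]
```

View pics/crop0.png

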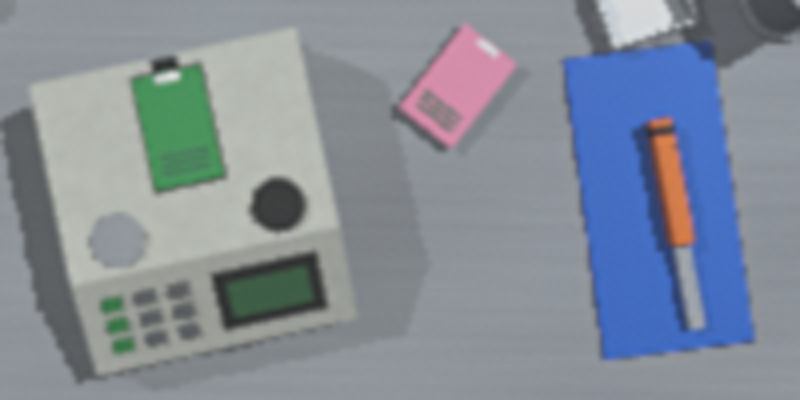

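The crop confirms the choice: the small green cover has its pale strip at crop (167,76) and the black notch at (165,63), and the tool lies blade-down on the mat, with its tip at (694,328).

```bash
python3 -m crank '[{"dx":0.028,"dy":0.029,"twist":-1},{"dx":0.056,"dy":0.058,"twist":-3},{"dx":0.084,"dy":0.087,"twist":-5},{"dx":0.112,"dy":0.116,"twist":-7},{"dx":0.14,"dy":0.145,"twist":-7.5}]' 
python3 -m crank '[{"dx":0.028,"dy":0.029},{"dx":0.056,"dy":0.058},{"dx":0.084,"dy":0.087},{"dx":0.112,"dy":0.116},{"dx":0.14,"dy":0.145,"dz":-0.02}]' 
python3 -m crank '[{"dx":0.01,"dy":0.015,"dz":-0.03},{"dx":0.017,"dy":0.023,"dz":-0.06},{"dx":0.017,"dy":0.023,"dz":-0.06},{"dx":0.017,"dy":0.023,"dz":-0.06},{"dx":0.017,"dy":0.023,"dz":-0.06}]'
cat >> h.py <<'E'
from scipy.spatial.transform import Rotation as Ro
def wpose():
    s=arm.get_state();R=Ro.from_euler('xyz',s['ee_rot']).as_matrix();T=np.eye(4);T[:3,:3]=R;T[:3,3]=s['eef_pos'];return T,s
def wlook():
    T,s=wpose();im=arm.grab_frame('wrist');c=arm.get_calibration('wrist');return im,T@np.array(c['tool_from_camera']),c,s
def wray(C,c,u,v,z):
    d=C[:3,:3]@np.array([(u-c['cx'])/c['fx'],(v-c['cy'])/c['fy'],1]);o=C[:3,3];return o+d*(z-o[2])/d[2]
E
python3 - <<'E'
from h import *
im,C,c,s=wlook();np.save('w1.npy',im);save('w1',im)
print(s['t'],s['eef_pos'],s['ee_rot'],s['force'],C[:3,3])
hsv=cv2.cvtColor(im,cv2.COLOR_RGB2HSV)
m=cv2.inRange(hsv,np.array([2,150,110]),np.array([14,255,255]))
k=max(cv2.findContours(m,0,1)[0],key=cv2.contourArea)
print(cv2.boundingRect(k),[p.round(4).tolist() for p in [wray(C,c,u,v,.026)[:2] for u,v in cv2.boxPoints(cv2.minAreaRect(k))]])
E
```

```text
0.1 [ 0.22161394 -0.637153    0.25072782] [ 3.14007694e+00 -1.95481405e-04 -2.80691683e+00] [0.68649825 0.39405635 0.01551717] [ 0.15279928 -0.66167331  0.38320956]invalid input at $[0]: expected keys dx, dy, dz, twist, grip
invalid input at $[0]: expected keys dx, dy, dz, twist, grip
invalid input at $[0]: expected keys dx, dy, dz, twist, grip
Traceback (most recent call last):
ValueError: max() iterable argument is empty
```

View pics/w1.png

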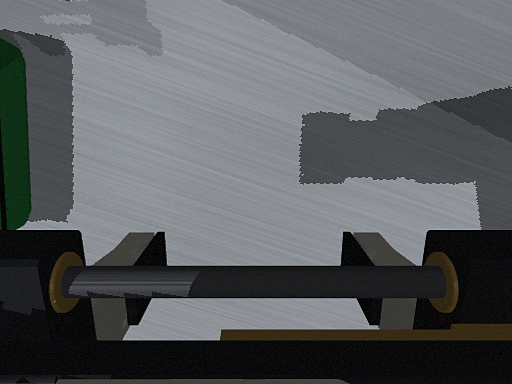

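The arm did not move, because every row needs all five keys. The picture shows only bench, with the fingers along the bottom edge.

```bash
python3 -m crank '[{"dx":0.028,"dy":0.029,"dz":0,"twist":-1,"grip":1},{"dx":0.056,"dy":0.058,"dz":0,"twist":-3,"grip":1},{"dx":0.084,"dy":0.087,"dz":0,"twist":-5,"grip":1},{"dx":0.112,"dy":0.116,"dz":0,"twist":-7,"grip":1},{"dx":0.14,"dy":0.145,"dz":0,"twist":-7.5,"grip":1}]' 
python3 -m crank '[{"dx":0.028,"dy":0.029,"dz":0,"twist":0,"grip":1},{"dx":0.056,"dy":0.058,"dz":0,"twist":0,"grip":1},{"dx":0.084,"dy":0.087,"dz":0,"twist":0,"grip":0.5},{"dx":0.112,"dy":0.116,"dz":0,"twist":0,"grip":0.2},{"dx":0.14,"dy":0.145,"dz":-0.02,"twist":0,"grip":0}]' 
python3 -m crank '[{"dx":0.01,"dy":0.015,"dz":-0.03,"twist":0,"grip":0},{"dx":0.017,"dy":0.023,"dz":-0.06,"twist":0,"grip":0},{"dx":0.017,"dy":0.023,"dz":-0.06,"twist":0,"grip":0},{"dx":0.017,"dy":0.023,"dz":-0.06,"twist":0,"grip":0},{"dx":0.017,"dy":0.023,"dz":-0.06,"twist":0,"grip":0}]'
python3 - <<'E'
from h import *
im,C,c,s=wlook();np.save('w1.npy',im);save('w2',im)
print(s['t'],s['eef_pos'],s['ee_rot'],s['force'],C[:3,3])
hsv=cv2.cvtColor(im,cv2.COLOR_RGB2HSV)
m=cv2.inRange(hsv,np.array([2,150,110]),np.array([14,255,255]))
k=max(cv2.findContours(m,0,1)[0],key=cv2.contourArea)
print(cv2.boundingRect(k),[p.round(4).tolist() for p in [wray(C,c,u,v,.026)[:2] for u,v in cv2.boxPoints(cv2.minAreaRect(k))]])
E
```

```text
t: 0.57
eef_pos: [0.3625, -0.491, 0.2514]
ee_rot: [3.141, -0.0, -2.94]
force: [1.1, -1.3, 0.4]
width: 0.0872
gripper_force: 0.0
t: 0.98
eef_pos: [0.5026, -0.3487, 0.2364]
ee_rot: [-3.138, 0.005, -2.937]
force: [1.0, -1.4, 0.5]
width: 0.0728
gripper_force: 0.0
t: 1.4
eef_pos: [0.517, -0.3273, 0.174]
ee_rot: [-3.141, 0.0, -2.937]
force: [1.3, 0.1, 0.6]
width: 0.0448
gripper_force: 0.0
1.4 [ 0.5169822  -0.32730264  0.17403052] [-3.14070130e+00  1.53790567e-04 -2.93730790e+00] [1.27582865 0.12067262 0.5832451 ] [ 0.44549539 -0.34234514  0.3064866 ]
(243, 133, 22, 102) [[0.5599, -0.3281], [0.4742, -0.3451], [0.4708, -0.3285], [0.5562, -0.3101]]
```

View pics/w2.png

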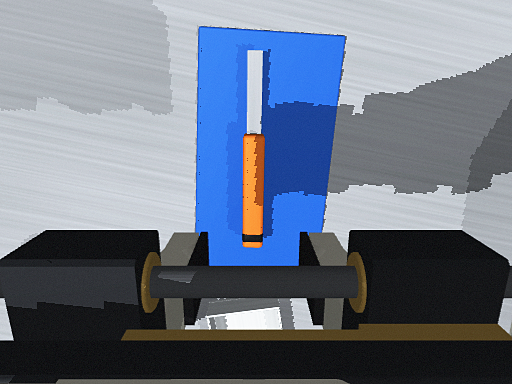

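The handle runs from (254,135) to (254,245) in the wrist view, with the blade above it ending at (255,50). The jaws are centred on the grip point, so I descend, grip, lift a little and check.

```bash
python3 -m crank '[{"dx":0,"dy":0,"dz":-0.035,"twist":0,"grip":0},{"dx":0,"dy":0,"dz":-0.07,"twist":0,"grip":0},{"dx":0,"dy":0,"dz":-0.105,"twist":0,"grip":0},{"dx":0,"dy":0,"dz":-0.13,"twist":0,"grip":0},{"dx":0,"dy":0,"dz":-0.142,"twist":0,"grip":0}]' 
python3 -m crank '[{"dx":0,"dy":0,"dz":0,"twist":0,"grip":-0.3},{"dx":0,"dy":0,"dz":0,"twist":0,"grip":-0.7},{"dx":0,"dy":0,"dz":0,"twist":0,"grip":-1},{"dx":0,"dy":0,"dz":0,"twist":0,"grip":-1},{"dx":0,"dy":0,"dz":0,"twist":0,"grip":-1}]' 25
python3 -m crank '[{"dx":0,"dy":0,"dz":0,"twist":0,"grip":-1},{"dx":0,"dy":0,"dz":0.02,"twist":0,"grip":-1},{"dx":0,"dy":0,"dz":0.05,"twist":0,"grip":-1},{"dx":0,"dy":0,"dz":0.09,"twist":0,"grip":-1},{"dx":0,"dy":0,"dz":0.1,"twist":0,"grip":-1}]' 25
```

```text
t: 1.87
eef_pos: [0.5154, -0.3273, 0.0293]
ee_rot: [3.141, -0.002, -2.939]
force: [-0.7, 0.7, 0.8]
width: 0.0437
gripper_force: 2.0
t: 2.28
eef_pos: [0.5174, -0.3271, 0.0323]
ee_rot: [-3.141, 0.002, -2.938]
force: [-0.2, -1.1, 3.5]
width: 0.0177
gripper_force: 25.0
t: 2.7
eef_pos: [0.5192, -0.3278, 0.1371]
ee_rot: [-3.137, 0.006, -2.936]
force: [1.2, 0.1, 0.6]
width: 0.0175
gripper_force: 25.0
```

```bash
python3 -m crank '[{"dx":0.01,"dy":0.02,"dz":0.025,"twist":0,"grip":-1},{"dx":0.025,"dy":0.05,"dz":0.045,"twist":0,"grip":-1},{"dx":0.042,"dy":0.082,"dz":0.06,"twist":0,"grip":-1},{"dx":0.06,"dy":0.117,"dz":0.06,"twist":0,"grip":-1},{"dx":0.078,"dy":0.152,"dz":0.06,"twist":0,"grip":-1}]' 25
python3 -m crank '[{"dx":0.018,"dy":0.035,"dz":0,"twist":0.5,"grip":-1},{"dx":0.036,"dy":0.07,"dz":0,"twist":1,"grip":-1},{"dx":0.054,"dy":0.105,"dz":0,"twist":1.8,"grip":-1},{"dx":0.072,"dy":0.14,"dz":0,"twist":1.8,"grip":-1},{"dx":0.09,"dy":0.175,"dz":0,"twist":1.8,"grip":-1}]' 25
python3 -m crank '[{"dx":0.018,"dy":0.035,"dz":0,"twist":0,"grip":-1},{"dx":0.036,"dy":0.07,"dz":0,"twist":0,"grip":-1},{"dx":0.05,"dy":0.095,"dz":0,"twist":0,"grip":-1},{"dx":0.054,"dy":0.1,"dz":0,"twist":0,"grip":-1},{"dx":0.054,"dy":0.1,"dz":0,"twist":0,"grip":-1}]' 25
python3 - <<'E'
from h import *
im,C,c,s=wlook();np.save('w3.npy',im);save('w3',im)
print(s['t'],s['eef_pos'],s['ee_rot'],s['width'])
E
```

```text
t: 3.12
eef_pos: [0.5958, -0.1733, 0.1929]
ee_rot: [-3.141, 0.003, -2.938]
force: [1.0, -0.6, -1.6]
width: 0.0181
gripper_force: 25.0
t: 3.53
eef_pos: [0.6852, 0.0024, 0.1913]
ee_rot: [3.141, 0.0, -2.906]
force: [1.4, -0.1, 0.6]
width: 0.0177
gripper_force: 25.0
t: 3.95
eef_pos: [0.7392, 0.1028, 0.1899]
ee_rot: [3.141, -0.001, -2.904]
force: [-0.5, -0.8, -0.5]
width: 0.0179
gripper_force: 25.0
3.95 [0.73919753 0.10281125 0.18991417] [ 3.14147407e+00 -8.11023470e-04 -2.90378065e+00] 0.017923220984578762
```

View pics/w3.png

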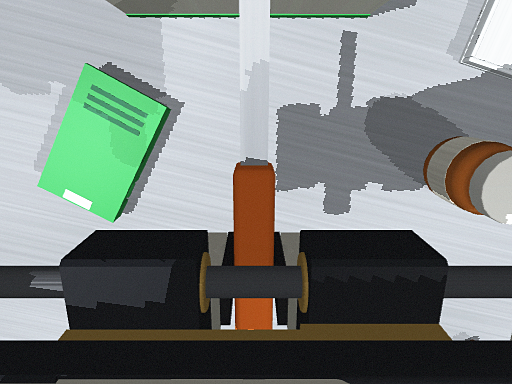

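The wrist view shows the meter's edge along the top at row 15, but the notch is out of frame. I shift forward and sideways so the blade does not hide it, then measure it.

```bash
python3 -m crank '[{"dx":-0.017,"dy":-0.016,"dz":0.017,"twist":0,"grip":-1},{"dx":-0.034,"dy":-0.032,"dz":0.034,"twist":0,"grip":-1},{"dx":-0.05,"dy":-0.048,"dz":0.05,"twist":0,"grip":-1},{"dx":-0.05,"dy":-0.048,"dz":0.05,"twist":0,"grip":-1},{"dx":-0.05,"dy":-0.048,"dz":0.05,"twist":0,"grip":-1}]' 25 >/dev/null
python3 - <<'E'
from h import *
im,C,c,s=wlook();np.save('w4.npy',im);save('w4',im)
print(s['t'],s['eef_pos'],s['ee_rot'],s['width'])
hsv=cv2.cvtColor(im,cv2.COLOR_RGB2HSV)
def rect(m,z,n):
  for k in sorted(cv2.findContours(m,0,1)[0],key=cv2.contourArea)[-n:]:
    M=cv2.moments(k);
    if M['m00']<20: continue
    w=np.array([wray(C,c,u,v,z)[:2]*1000 for u,v in k[:,0,:]],np.float32);r=cv2.minAreaRect(w)
    print(np.round([M['m10']/M['m00'],M['m01']/M['m00']]),[np.round(x,1) for x in r])
print('green');rect(cv2.inRange(hsv,np.array([50,100,50]),np.array([78,255,255])),.09,3)
print('dark');m=cv2.inRange(hsv,np.array([0,0,0]),np.array([180,255,45]));m[225:]=0;rect(m,.0795,5)
E
```

```text
4.4167 [0.68812815 0.05042476 0.24342579] [ 3.14121251  0.00337086 -2.90838957] 0.017603483700905777
green
[303.  92.] [array([600.4,  89.5]), array([ 0.8, 92.3]), np.float64(13.4)]
[300.  37.] [array([567.1,  58.4]), array([52.7, 47.6]), np.float64(13.4)]
[166. 188.] [array([715.8, -21.9]), array([59.2, 97. ]), np.float64(74.9)]
dark
[295.  83.] [array([598.6,  65.9]), array([11.7, 46.5]), np.float64(13.4)]
```

View pics/w4.png

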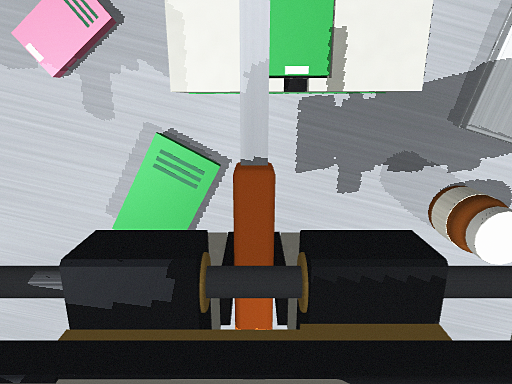

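The notch shows as a black patch at columns 284–308, rows 78–91, just below the cover's pale strip at (296,71). The cover edge is at row 76.

```bash
python3 - <<'E'
from h import *
im=np.load('w4.npy').astype(int);g=im.sum(2)
print(g[84,276:316].tolist());print(g[66:100,296].tolist());print(g[86:98,340].tolist(),g[86:98,200].tolist())
# pose as recorded
T=np.eye(4);T[:3,:3]=Ro.from_euler('xyz',[3.14121,.00337,-2.9084]).as_matrix();T[:3,3]=[.68813,.05042,.24343]
c=arm.get_calibration('wrist');C=T@np.array(c['tool_from_camera'])
for n,u,v,z in(('notch',296,91.5,.0795),('edge',296,76.5,.09),('topR',400,91.5,.09),('topL',190,91.5,.09),('tipline',254.5,100,.226),('tipline',254.5,0,.226)):
    p=wray(C,c,u,v,z);print(n,(p*1000).round(1),'in tool',((np.linalg.inv(T)@np.r_[p,1])[:3]*1000).round(1))
E
```

```text
[726, 724, 723, 724, 725, 727, 754, 765, 0, 43, 57, 62, 61, 111, 101, 93, 102, 103, 112, 111, 102, 103, 92, 90, 93, 84, 99, 92, 105, 74, 110, 338, 438, 717, 737, 722, 718, 718, 722, 722]
[765, 765, 762, 760, 760, 761, 765, 765, 354, 225, 69, 92, 148, 94, 106, 110, 104, 102, 102, 109, 108, 109, 99, 103, 96, 102, 350, 488, 649, 636, 625, 603, 602, 612]
[460, 449, 459, 459, 466, 312, 304, 401, 641, 616, 604, 602] [737, 735, 735, 738, 755, 731, 294, 289, 644, 620, 625, 624]
notch [604.9  66.5  79.5] in tool [ 77.8  34.9 163.7]
edge [594.4  62.4  90. ] in tool [ 88.9  33.2 153.1]
topR [586.2 145.8  90. ] in tool [ 77.6 116.3 153.2]
topL [624.8 -16.6  90. ] in tool [ 77.6 -50.6 153.1]
tipline [618.1  33.9 226. ] in tool [72.   0.2 17.2]
tipline [581.5  25.2 226. ] in tool [1.096e+02 1.000e-01 1.710e+01]
```

```bash
cat > avg.py <<'E'
from h import *
P=[];F=[]
for i in range(6):
    s=arm.get_state();P.append(np.r_[s['eef_pos'],s['ee_rot'][2]]);F.append(np.r_[s['force'],s['moment']]);im=arm.grab_frame('top')
print(round(s['t'],2),'pos',np.mean(P,0).round(4),'std',np.std(P,0).round(4)[:3],'F',np.mean(F,0).round(2),'std',np.std(F,0).round(2)[:3],s['width'])
E
python3 -m crank '[{"dx":0.0165,"dy":0.039,"dz":0,"twist":0,"grip":-1},{"dx":0.0165,"dy":0.039,"dz":-0.03,"twist":0,"grip":-1},{"dx":0.0165,"dy":0.039,"dz":-0.07,"twist":0,"grip":-1},{"dx":0.0165,"dy":0.039,"dz":-0.11,"twist":0,"grip":-1},{"dx":0.0165,"dy":0.039,"dz":-0.13,"twist":0,"grip":-1}]' 25
python3 -m crank '[{"dx":0,"dy":0,"dz":-0.004,"twist":0,"grip":-1},{"dx":0,"dy":0,"dz":-0.004,"twist":0,"grip":-1},{"dx":0,"dy":0,"dz":-0.004,"twist":0,"grip":-1},{"dx":0,"dy":0,"dz":-0.004,"twist":0,"grip":-1},{"dx":0,"dy":0,"dz":-0.004,"twist":0,"grip":-1}]' 25
python3 avg.py
```

```text
t: 4.88
eef_pos: [0.7021, 0.0909, 0.1043]
ee_rot: [3.141, -0.008, -2.907]
force: [-0.9, -0.1, -2.7]
width: 0.0178
gripper_force: 25.0
t: 5.3
eef_pos: [0.7064, 0.0916, 0.1093]
ee_rot: [3.141, 0.003, -2.906]
force: [0.1, 0.4, -0.4]
width: 0.0179
gripper_force: 25.0
5.55 pos [ 0.7058  0.0915  0.1086 -2.9063] std [0.0003 0.0001 0.0005] F [ 0.1   0.13 -0.83  0.    0.01  0.02] std [0.61 0.59 0.43] 0.01787871630910927
```

```bash
python3 -m crank '[{"dx":0,"dy":0,"dz":-0.003,"twist":0,"grip":-1},{"dx":0,"dy":0,"dz":-0.006,"twist":0,"grip":-1},{"dx":0,"dy":0,"dz":-0.008,"twist":0,"grip":-1},{"dx":0,"dy":0,"dz":-0.008,"twist":0,"grip":-1},{"dx":0,"dy":0,"dz":-0.008,"twist":0,"grip":-1}]' 25
python3 avg.py
python3 -m crank '[{"dx":0,"dy":0,"dz":-0.001,"twist":0,"grip":-1},{"dx":0,"dy":0,"dz":-0.0015,"twist":0,"grip":-1},{"dx":0,"dy":0,"dz":-0.0015,"twist":0,"grip":-1},{"dx":0,"dy":0,"dz":-0.0015,"twist":0,"grip":-1},{"dx":0,"dy":0,"dz":-0.0015,"twist":0,"grip":-1}]' 25
python3 avg.py
```

```text
t: 6.02
eef_pos: [0.705, 0.0913, 0.0986]
ee_rot: [-3.141, -0.001, -2.906]
force: [0.3, 0.3, -0.3]
width: 0.0181
gripper_force: 25.0
6.27 pos [ 0.7052  0.0913  0.0989 -2.9063] std [0.0001 0.     0.0002] F [ 0.28  0.55 -0.48 -0.01 -0.05  0.01] std [0.16 0.23 0.35] 0.01782290275744596
t: 6.73
eef_pos: [0.7053, 0.0914, 0.0978]
ee_rot: [-3.142, 0.0, -2.906]
force: [-0.5, -0.4, 1.3]
width: 0.0179
gripper_force: 25.0
6.98 pos [ 0.7053  0.0914  0.0977 -2.9062] std [0. 0. 0.] F [ 0.58  0.01  1.35  0.01  0.01 -0.  ] std [0.65 0.67 0.42] 0.017790066972428277
```

The blade touches the notch floor at TCP z ≈ 0.0977, as predicted. I raise it 1.7 mm and slide it in under the cover.

```bash
python3 -m crank '[{"dx":0,"dy":0,"dz":0.0017,"twist":0,"grip":-1},{"dx":-0.004,"dy":-0.001,"dz":0.0017,"twist":0,"grip":-1},{"dx":-0.009,"dy":-0.002,"dz":0.0017,"twist":0,"grip":-1},{"dx":-0.014,"dy":-0.0033,"dz":0.0017,"twist":0,"grip":-1},{"dx":-0.0165,"dy":-0.0039,"dz":0.0017,"twist":0,"grip":-1}]' 25
python3 avg.py
python3 -m crank '[{"dx":-0.001,"dy":-0.0003,"dz":0,"twist":0,"grip":-1},{"dx":-0.002,"dy":-0.0005,"dz":0,"twist":0,"grip":-1},{"dx":-0.003,"dy":-0.0007,"dz":0,"twist":0,"grip":-1},{"dx":-0.003,"dy":-0.0007,"dz":0,"twist":0,"grip":-1},{"dx":-0.003,"dy":-0.0007,"dz":0,"twist":0,"grip":-1}]' 25
python3 avg.py
```

```text
t: 7.45
eef_pos: [0.6875, 0.0871, 0.0991]
ee_rot: [3.141, -0.001, -2.906]
force: [0.4, 0.1, -1.1]
width: 0.018
gripper_force: 25.0
7.7 pos [ 0.6881  0.0873  0.0993 -2.9063] std [0.0005 0.0001 0.0001] F [-0.    0.28 -0.53  0.01  0.02 -0.01] std [0.51 0.18 0.58] 0.017755811455664766
t: 8.17
eef_pos: [0.6856, 0.0867, 0.0993]
ee_rot: [3.142, 0.0, -2.906]
force: [1.2, -0.4, -0.7]
width: 0.0178
gripper_force: 25.0
8.42 pos [ 0.6857  0.0868  0.0993 -2.9063] std [0. 0. 0.] F [ 0.22  0.18 -0.42  0.01 -0.03 -0.01] std [0.72 0.36 0.33] 0.017771909924241932
```

```bash
python3 -m crank '[{"dx":0,"dy":0,"dz":-0.003,"twist":0,"grip":-1},{"dx":0,"dy":0,"dz":-0.006,"twist":0,"grip":-1},{"dx":-0.0003,"dy":0,"dz":-0.009,"twist":0,"grip":-1},{"dx":-0.0006,"dy":-0.0001,"dz":-0.012,"twist":0,"grip":-1},{"dx":-0.0006,"dy":-0.0001,"dz":-0.012,"twist":0,"grip":-1}]' 18
python3 avg.py
python3 -m crank '[{"dx":-0.0005,"dy":-0.0001,"dz":-0.003,"twist":0,"grip":-1},{"dx":-0.001,"dy":-0.0002,"dz":-0.006,"twist":0,"grip":-1},{"dx":-0.0016,"dy":-0.0004,"dz":-0.009,"twist":0,"grip":-1},{"dx":-0.0022,"dy":-0.0005,"dz":-0.012,"twist":0,"grip":-1},{"dx":-0.0022,"dy":-0.0005,"dz":-0.012,"twist":0,"grip":-1}]' 18
python3 avg.py
```

```text
t: 8.88
eef_pos: [0.685, 0.0866, 0.0866]
ee_rot: [-3.142, -0.0, -2.906]
force: [1.8, 0.4, -0.5]
width: 0.018
gripper_force: 18.0
9.13 pos [ 0.6849  0.0866  0.0869 -2.9063] std [0.0001 0.     0.0001] F [ 0.94 -0.04 -0.18  0.06 -0.13 -0.  ] std [0.77 0.3  0.21] 0.018103050641243706
t: 9.6
eef_pos: [0.683, 0.0862, 0.0748]
ee_rot: [-3.142, 0.0, -2.906]
force: [1.7, 0.6, 2.6]
width: 0.0178
gripper_force: 18.0
9.85 pos [ 0.6831  0.0862  0.075  -2.9062] std [0.     0.     0.0001] F [ 2.16  0.09  0.88  0.07 -0.65  0.03] std [0.5  0.6  0.82] 0.017815551600540384
```

```bash
python3 -m crank '[{"dx":-0.0008,"dy":-0.0002,"dz":-0.0025,"twist":0,"grip":-1},{"dx":-0.0016,"dy":-0.0004,"dz":-0.005,"twist":0,"grip":-1},{"dx":-0.0024,"dy":-0.0006,"dz":-0.0075,"twist":0,"grip":-1},{"dx":-0.003,"dy":-0.0007,"dz":-0.0095,"twist":0,"grip":-1},{"dx":-0.003,"dy":-0.0007,"dz":-0.0095,"twist":0,"grip":-1}]' 18
python3 avg.py
python3 - <<'E'
from h import *
im=arm.grab_frame('scene');w=arm.grab_frame('wrist')
o=np.hstack([cv2.resize(im[120:240,200:350],(480,384),interpolation=cv2.INTER_CUBIC)[:, :], cv2.resize(w,(320,384))])
save('s5',o)
E
```

```text
t: 10.32
eef_pos: [0.6797, 0.0854, 0.0652]
ee_rot: [3.142, -0.0, -2.906]
force: [3.4, 0.4, 1.5]
width: 0.0178
gripper_force: 18.0
10.57 pos [ 0.6796  0.0854  0.0654 -2.9064] std [0.0001 0.     0.0001] F [ 2.74  0.58  0.55  0.16 -0.88  0.01] std [0.48 0.21 0.62] 0.01762569050674671
```

View pics/s5.png

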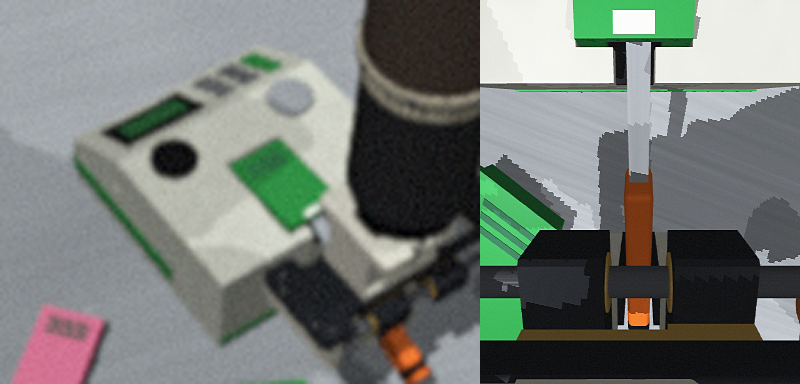

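The cover's notch end is visibly raised: its front face shows in the wrist half at about (633,42), with the blade under it. I check its height from its apparent width.

```bash
python3 - <<'E'
from h import *
im,C,c,s=wlook();np.save('w6.npy',im)
hsv=cv2.cvtColor(im,cv2.COLOR_RGB2HSV);m=cv2.inRange(hsv,np.array([50,100,40]),np.array([78,255,255]));m[70:]=0
for v in range(24,46,2):
    x=np.where(m[v,100:400])[0]+100
    if len(x): w=x.max()-x.min()+1; print(v,x.min(),x.max(),'V',hsv[v,x.min()+10,2],'z',round(C[2,3]-c['fx']*.052/w,4))
E
```

```text
24 150 342 V 196 z 0.1053
26 150 342 V 197 z 0.1053
28 150 342 V 197 z 0.1053
30 150 342 V 197 z 0.1053
32 151 341 V 194 z 0.1043
34 151 341 V 196 z 0.1043
36 151 341 V 199 z 0.1043
38 151 341 V 143 z 0.1043
40 153 339 V 83 z 0.1023
42 155 337 V 80 z 0.1002
44 157 335 V 84 z 0.098
```

The edge stands about 14 mm above the meter top, so it is past the catches. I back the blade out.

```bash
python3 -m crank '[{"dx":0.006,"dy":0.0014,"dz":-0.001,"twist":0,"grip":-1},{"dx":0.014,"dy":0.0033,"dz":-0.003,"twist":0,"grip":-1},{"dx":0.024,"dy":0.0057,"dz":-0.004,"twist":0,"grip":-1},{"dx":0.034,"dy":0.008,"dz":-0.004,"twist":0,"grip":-1},{"dx":0.046,"dy":0.011,"dz":-0.004,"twist":0,"grip":-1}]' 18
python3 -m crank '[{"dx":0.012,"dy":0.003,"dz":0,"twist":0,"grip":-1},{"dx":0.025,"dy":0.006,"dz":0,"twist":0,"grip":-1},{"dx":0.025,"dy":0.006,"dz":0.03,"twist":0,"grip":-1},{"dx":0.025,"dy":0.006,"dz":0.06,"twist":0,"grip":-1},{"dx":0.025,"dy":0.006,"dz":0.09,"twist":0,"grip":-1}]' 25
python3 - <<'E'
from h import *
im,C,c,s=wlook();np.save('w7.npy',im);sc=arm.grab_frame('scene')
print(s['t'],s['eef_pos'],s['force'])
save('s7',np.hstack([cv2.resize(sc[100:280,160:384],(478,384),interpolation=cv2.INTER_CUBIC),cv2.resize(im,(320,384))]))
E
```

```text
t: 11.18
eef_pos: [0.726, 0.0964, 0.061]
ee_rot: [-3.142, -0.002, -2.906]
force: [0.4, -0.3, -0.1]
width: 0.0179
gripper_force: 18.0
t: 11.6
eef_pos: [0.7508, 0.1022, 0.1509]
ee_rot: [-3.141, -0.004, -2.907]
force: [0.1, -0.4, -0.2]
width: 0.0173
gripper_force: 25.0
11.6 [0.75075916 0.10222111 0.1508934 ] [ 0.08217925 -0.37409618 -0.18220945]
```

View pics/s7.png

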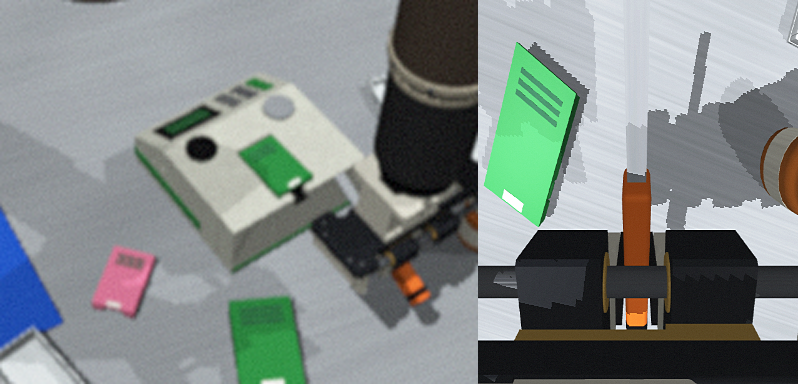

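The blade is clear: the cover's notch end stays propped in the scene half at (297,185), and the tool is held blade-up. I carry it back to the mat.

```bash
python3 -m crank '[{"dx":0,"dy":0,"dz":0.035,"twist":0,"grip":-1},{"dx":-0.012,"dy":-0.022,"dz":0.055,"twist":0,"grip":-1},{"dx":-0.03,"dy":-0.055,"dz":0.055,"twist":0,"grip":-1},{"dx":-0.048,"dy":-0.088,"dz":0.055,"twist":0,"grip":-1},{"dx":-0.066,"dy":-0.121,"dz":0.055,"twist":0,"grip":-1}]' 25
python3 -m crank '[{"dx":-0.018,"dy":-0.033,"dz":0,"twist":-0.5,"grip":-1},{"dx":-0.036,"dy":-0.066,"dz":0,"twist":-1,"grip":-1},{"dx":-0.054,"dy":-0.099,"dz":0,"twist":-1.8,"grip":-1},{"dx":-0.072,"dy":-0.132,"dz":0,"twist":-1.8,"grip":-1},{"dx":-0.09,"dy":-0.165,"dz":0,"twist":-1.8,"grip":-1}]' 25
python3 -m crank '[{"dx":-0.018,"dy":-0.033,"dz":0,"twist":0,"grip":-1},{"dx":-0.036,"dy":-0.066,"dz":0,"twist":0,"grip":-1},{"dx":-0.054,"dy":-0.099,"dz":0,"twist":0,"grip":-1},{"dx":-0.072,"dy":-0.132,"dz":0,"twist":0,"grip":-1},{"dx":-0.078,"dy":-0.144,"dz":-0.02,"twist":0,"grip":-1}]' 25
python3 -m crank '[{"dx":0,"dy":0,"dz":-0.03,"twist":0,"grip":-1},{"dx":0,"dy":0,"dz":-0.06,"twist":0,"grip":-1},{"dx":0,"dy":0,"dz":-0.09,"twist":0,"grip":-1},{"dx":0,"dy":0,"dz":-0.1,"twist":0,"grip":-1},{"dx":0,"dy":0,"dz":-0.1,"twist":0,"grip":-1}]' 25
```

```text
t: 12.12
eef_pos: [0.6842, -0.0194, 0.2064]
ee_rot: [3.141, -0.0, -2.906]
force: [1.6, -0.7, -1.1]
width: 0.0182
gripper_force: 25.0
t: 12.53
eef_pos: [0.5939, -0.185, 0.2064]
ee_rot: [3.141, -0.001, -2.938]
force: [0.7, -0.6, -1.2]
width: 0.0176
gripper_force: 25.0
t: 12.95
eef_pos: [0.5166, -0.3318, 0.19]
ee_rot: [-3.138, 0.004, -2.939]
force: [2.3, 0.0, -0.3]
width: 0.018
gripper_force: 25.0
t: 13.37
eef_pos: [0.5151, -0.3271, 0.0836]
ee_rot: [3.138, -0.006, -2.938]
force: [0.2, 0.5, 0.2]
width: 0.0179
gripper_force: 25.0
```

```bash
python3 -m crank '[{"dx":0,"dy":0,"dz":-0.015,"twist":0,"grip":-1},{"dx":0,"dy":0,"dz":-0.027,"twist":0,"grip":-1},{"dx":0,"dy":0,"dz":-0.032,"twist":0,"grip":-1},{"dx":0,"dy":0,"dz":-0.032,"twist":0,"grip":-1},{"dx":0,"dy":0,"dz":-0.032,"twist":0,"grip":-1}]' 12
python3 -m crank '[{"dx":0,"dy":0,"dz":-0.004,"twist":0,"grip":-1},{"dx":0,"dy":0,"dz":-0.007,"twist":0,"grip":-1},{"dx":0,"dy":0,"dz":-0.01,"twist":0,"grip":-1},{"dx":0,"dy":0,"dz":-0.012,"twist":0,"grip":-1},{"dx":0,"dy":0,"dz":-0.012,"twist":0,"grip":-1}]' 12
python3 avg.py
```

```text
t: 13.78
eef_pos: [0.5177, -0.3278, 0.056]
ee_rot: [-3.141, 0.001, -2.937]
force: [-0.7, -0.2, -0.1]
width: 0.0179
gripper_force: 12.0
t: 14.2
eef_pos: [0.5168, -0.3276, 0.0425]
ee_rot: [3.142, -0.0, -2.938]
force: [-1.0, -0.9, 1.3]
width: 0.0179
gripper_force: 12.0
14.45 pos [ 0.5169 -0.3276  0.0426 -2.9377] std [0.0001 0.     0.0001] F [-0.52 -0.26  0.37 -0.1   0.1  -0.03] std [0.48 0.53 0.63] 0.018263974525077553
```

```bash
python3 -m crank '[{"dx":0,"dy":0,"dz":-0.003,"twist":0,"grip":-1},{"dx":0,"dy":0,"dz":-0.006,"twist":0,"grip":-1},{"dx":0,"dy":0,"dz":-0.0095,"twist":0,"grip":-1},{"dx":0,"dy":0,"dz":-0.0095,"twist":0,"grip":-1},{"dx":0,"dy":0,"dz":-0.0095,"twist":0,"grip":-1}]' 8
python3 -m crank '[{"dx":0,"dy":0,"dz":0,"twist":0,"grip":-1},{"dx":0,"dy":0,"dz":0,"twist":0,"grip":-0.5},{"dx":0,"dy":0,"dz":0,"twist":0,"grip":-0.3},{"dx":0,"dy":0,"dz":0,"twist":0,"grip":-0.2},{"dx":0,"dy":0,"dz":0,"twist":0,"grip":-0.2}]' 8
python3 -m crank '[{"dx":0,"dy":0,"dz":0.01,"twist":0,"grip":0},{"dx":0,"dy":0,"dz":0.03,"twist":0,"grip":0},{"dx":0,"dy":0,"dz":0.07,"twist":0,"grip":0},{"dx":0,"dy":0,"dz":0.11,"twist":0,"grip":0},{"dx":0,"dy":0,"dz":0.15,"twist":0,"grip":0.5}]' 8
python3 - <<'E'
from h import *
im,C,c,s=wlook();np.save('w8.npy',im);print(s['t'],s['eef_pos'])
save('s8',im)
E
```

```text
t: 14.92
eef_pos: [0.5167, -0.3274, 0.0327]
ee_rot: [3.141, -0.001, -2.938]
force: [0.3, 0.3, -1.3]
width: 0.0179
gripper_force: 8.0
t: 15.33
eef_pos: [0.517, -0.3276, 0.0334]
ee_rot: [-3.141, 0.0, -2.938]
force: [-0.7, -0.0, 0.2]
width: 0.0337
gripper_force: 0.0
t: 15.75
eef_pos: [0.5164, -0.3275, 0.1857]
ee_rot: [-3.142, -0.0, -2.938]
force: [0.4, -0.1, 0.3]
width: 0.0468
gripper_force: 0.0
15.75 [ 0.51639827 -0.32749404  0.18567064]
```

View pics/s8.png

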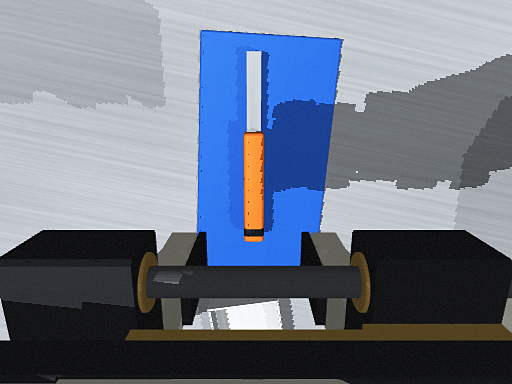

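The tool lies flat on the mat, with its handle at (254,187) and blade tip at (254,52). Next I go above the cover and measure it by masks.

```bash
python3 -m crank '[{"dx":0.006,"dy":0.02,"dz":0.03,"twist":0,"grip":0.7},{"dx":0.016,"dy":0.052,"dz":0.05,"twist":0,"grip":0.7},{"dx":0.028,"dy":0.09,"dz":0.064,"twist":0,"grip":0.7},{"dx":0.04,"dy":0.128,"dz":0.064,"twist":0,"grip":0.7},{"dx":0.052,"dy":0.166,"dz":0.064,"twist":0,"grip":0.7}]' 8 >/dev/null
python3 -m crank '[{"dx":0.012,"dy":0.038,"dz":0,"twist":0.5,"grip":0.7},{"dx":0.024,"dy":0.076,"dz":0,"twist":1,"grip":0.7},{"dx":0.036,"dy":0.114,"dz":0,"twist":1.8,"grip":0.7},{"dx":0.048,"dy":0.152,"dz":0,"twist":1.8,"grip":0.7},{"dx":0.06,"dy":0.19,"dz":0,"twist":1.8,"grip":0.7}]' 8 >/dev/null
python3 -m crank '[{"dx":0.012,"dy":0.038,"dz":0,"twist":0,"grip":0.7},{"dx":0.014,"dy":0.0465,"dz":0,"twist":0,"grip":0.7},{"dx":0.014,"dy":0.0465,"dz":0,"twist":0,"grip":0.7},{"dx":0.014,"dy":0.0465,"dz":0,"twist":0,"grip":0.7},{"dx":0.014,"dy":0.0465,"dz":0,"twist":0,"grip":0.7}]' 8
cat > cov.py <<'E'
from h import *
im,C,c,s=wlook();np.save('wc.npy',im);print(s['t'],s['eef_pos'],s['ee_rot'],s['width'])
T=wpose()[0]
hsv=cv2.cvtColor(im,cv2.COLOR_RGB2HSV);m=cv2.inRange(hsv,np.array([50,100,40]),np.array([78,255,255]));m[225:]=0
for k in cv2.findContours(m,0,1)[0]:
    if cv2.contourArea(k)<800: continue
    r=cv2.minAreaRect(k);print('px',cv2.boundingRect(k),[np.round(x,1) for x in r])
    x,y,w,h=cv2.boundingRect(k)
    for v in range(y+2,y+h,max(4,h//12)):
        q=np.where(m[v,x:x+w])[0]+x;wd=q.max()-q.min()+1;z=C[2,3]-c['fx']*.052/wd
        p=wray(C,c,(q.max()+q.min())/2,v,z);print(v,q.min(),q.max(),hsv[v,q.min()+8,2],(p*1000).round(1),'tool',((np.linalg.inv(T)@np.r_[p,1])[:2]*1000).round(1))
E
python3 cov.py
```

```text
t: 17.05
eef_pos: [0.6426, 0.0743, 0.2477]
ee_rot: [-3.142, 0.0, -2.907]
force: [0.5, -0.0, 0.5]
width: 0.0745
gripper_force: 0.0
17.05 [0.64257129 0.07429629 0.24767744] [-3.14150631e+00  7.97921911e-05 -2.90650054e+00] 0.07445720671465846
px (103, 170, 90, 55) [array([148.1, 209.6]), array([70.4, 63.6]), np.float64(24.4)]
172 127 142 31 [ 894.6 -270.8 -738.9] tool [-164.8 -393.8]
176 125 150 170 [ 777.2 -137.6 -308.5] tool [ -81.7 -237. ]
180 123 158 172 [ 725.1  -78.3 -117.2] tool [ -44.8 -167.3]
184 121 166 170 [695.7 -44.8  -9.1] tool [ -24.  -127.8]
188 120 174 169 [678.6 -24.2  54.6] tool [ -12.1 -103.9]
192 118 181 170 [666.5 -10.3 100.4] tool [ -3.7 -87.4]
196 116 189 170 [656.2   1.4 138.2] tool [  3.7 -73.7]
200 114 191 168 [654.7   4.7 150.6] tool [  4.3 -70.1]
204 112 189 167 [657.9   3.8 150.6] tool [  1.4 -71.8]
208 111 186 167 [663.5   1.5 144.5] tool [ -3.5 -75.3]
212 109 184 166 [6.668e+02 5.000e-01 1.445e+02] tool [ -6.5 -77. ]
216 107 182 163 [ 6.702e+02 -4.000e-01  1.445e+02] tool [ -9.6 -78.7]
220 105 180 165 [673.6  -1.4 144.5] tool [-12.6 -80.4]
224 103 178 16
[... 154 characters left out ...]
116.8] tool [1.261e+02 1.000e-01]
27 220 287 150 [525.5  46.  116.8] tool [1.204e+02 1.000e-01]
36 220 287 148 [531.1  47.4 116.8] tool [1.146e+02 1.000e-01]
45 220 287 151 [536.8  48.8 116.8] tool [1.088e+02 1.000e-01]
54 221 286 153 [541.7  49.9 108.9] tool [1.037e+02 1.000e-01]
63 221 286 155 [547.7  51.4 108.9] tool [97.5  0.1]
72 221 286 153 [553.8  52.8 108.9] tool [91.3  0.1]
81 221 286 156 [560.   54.3 108.9] tool [84.9  0.1]
90 221 286 151 [566.3  55.8 108.9] tool [78.4  0.1]
99 221 286 152 [572.7  57.3 108.9] tool [71.9  0.1]
108 221 286 157 [579.1  58.9 108.9] tool [65.3  0.1]
117 221 285 157 [585.9  60.1 104.7] tool [58.3 -0.3]
126 222 285 159 [592.9  62.2 100.4] tool [51.1  0.1]
```

```bash
python3 - <<'E'
from h import *
im=np.load('wc.npy');T,s=wpose();c=arm.get_calibration('wrist');C=T@np.array(c['tool_from_camera'])
print('axis',C[:3,2].round(4),'x',C[:3,0].round(3),'h',C[2,3].round(3),c['fx'])
Ci=np.linalg.inv(C)
def wp(p): q=Ci[:3,:3]@p+Ci[:3,3];return (c['fx']*q[0]/q[2]+c['cx'],c['fy']*q[1]/q[2]+c['cy'])
ex=np.array([-.973,-.232,0]);ey=np.array([.232,-.973,0]);n=np.array([.6049,.0665,0])
for nm,d,z in(('flush',12,.09),('prop',14.5,.101)):
    for sgn in(1,-1): print(nm,'notch',np.round(wp(n+ex*d/1e3+ey*sgn*.026+[0,0,z]),1),'far',np.round(wp(n+ex*.096+ey*sgn*.026+[0,0,.09]),1))
g=im.astype(int)
for v in(22,60,100,122): print(v,g[v,214:226].tolist()[::1],'|',g[v,282:294,1].tolist())
print('col240',[tuple(x) for x in g[120:140,235].tolist()]);print('col253',[tuple(x) for x in g[112:145:1,253].tolist()])
print('far col',[tuple(x) for x in g[8:24,240].tolist()])
sc=arm.grab_frame('scene');a=np.load('scene0.npy')
for f in(a,sc):
    h=cv2.cvtColor(f,cv2.COLOR_RGB2HSV);m=cv2.inRange(h,np.array([50,110,50]),np.array([78,255,255]))
    for k in cv2.findContours(m,0,1)[0]:
        x,y,w,hh=cv2.boundingRect(k)
        if 240<x+w/2<320 and 150<y+hh/2<210: print('scene',(x,y,w,hh),cv2.contourArea(k))
E
```

```text
axis [ 0.2639  0.0633 -0.9625] x [-0.232  0.973  0.   ] h 0.38 344.32363861894726
flush notch [224.2 125.9] far [221.7  13.9]
flush notch [286.9 125.9] far [289.9  13.9]
prop notch [223.  123.8] far [221.7  13.9]
prop notch [288.3 123.8] far [289.9  13.9]
22 [[203, 206, 196], [203, 205, 196], [210, 211, 202], [217, 219, 207], [73, 74, 68], [47, 50, 45], [52, 140, 75], [43, 151, 74], [51, 152, 76], [48, 148, 73], [47, 147, 70], [50, 151, 73]] | [146, 146, 149, 147, 148, 122, 41, 136, 215, 206, 201, 202]
60 [[206, 208, 199], [207, 209, 200], [206, 207, 197], [207, 211, 199], [187, 185, 178], [71, 65, 65], [47, 78, 53], [48, 161, 75], [50, 155, 75], [51, 152, 76], [46, 147, 71], [53, 154, 76]] | [149, 149, 149, 155, 149, 61, 99, 216, 203, 200, 198, 199]
100 [[206, 210, 199], [203, 207, 196], [208, 211, 202], [181, 180, 174], [188, 190, 181], [190, 188, 180], [72, 66, 63], [35, 95, 54], [52, 163, 80], [58, 159, 80], [51, 154, 79], [54, 152, 78]] | [149, 148, 149, 152, 81, 49, 124, 222, 211, 204, 203, 203]
122 [[205, 207, 198], [205, 207, 197], [210, 212, 200], [181, 184, 173], [181, 187,
[... 693 characters left out ...]
34, 232), (239, 237, 236), (255, 249, 255), (90, 186, 116), (25, 77, 37), (19, 14, 20), (27, 26, 27), (25, 26, 28), (25, 22, 23), (23, 24, 19), (26, 26, 28), (20, 22, 26), (28, 30, 28), (28, 26, 29), (21, 22, 24), (5, 6, 6), (165, 169, 175), (152, 159, 165), (144, 150, 156), (145, 151, 157), (150, 152, 159), (147, 150, 158)]
far col [(204, 207, 194), (207, 209, 198), (221, 225, 213), (103, 105, 99), (57, 59, 52), (66, 66, 62), (66, 59, 62), (62, 77, 62), (47, 158, 75), (49, 152, 73), (45, 145, 73), (47, 148, 73), (49, 148, 74), (50, 150, 74), (52, 150, 77), (46, 149, 71)]
scene (273, 164, 32, 28) 402.0
scene (237, 152, 21, 10) 59.0
scene (273, 165, 33, 27) 344.5
scene (237, 151, 21, 12) 65.5
```

The widths fit a raised notch end: about 65 px against 62.9 px if it were flush, and its shadow falls on the meter top. I go in to pinch it about 12 mm from the edge.

```bash
python3 -m crank '[{"dx":-0.03,"dy":-0.007,"dz":0,"twist":0,"grip":0.7},{"dx":-0.0608,"dy":-0.0145,"dz":-0.015,"twist":0,"grip":0.7},{"dx":-0.0608,"dy":-0.0145,"dz":-0.05,"twist":0,"grip":0.7},{"dx":-0.0608,"dy":-0.0145,"dz":-0.085,"twist":0,"grip":0.7},{"dx":-0.0608,"dy":-0.0145,"dz":-0.115,"twist":0,"grip":0.7}]' 8
python3 -m crank '[{"dx":0,"dy":0,"dz":-0.006,"twist":0,"grip":0.7},{"dx":0,"dy":0,"dz":-0.012,"twist":0,"grip":0.7},{"dx":0,"dy":0,"dz":-0.014,"twist":0,"grip":0.7},{"dx":0,"dy":0,"dz":-0.014,"twist":0,"grip":0.7},{"dx":0,"dy":0,"dz":-0.014,"twist":0,"grip":0.7}]' 8
python3 avg.py
```

```text
t: 17.57
eef_pos: [0.5813, 0.0591, 0.1319]
ee_rot: [3.141, 0.002, -2.908]
force: [1.0, -0.1, -0.3]
width: 0.0744
gripper_force: 0.0
t: 17.98
eef_pos: [0.5832, 0.0606, 0.1199]
ee_rot: [3.141, 0.003, -2.906]
force: [-0.4, -0.3, 0.6]
width: 0.074
gripper_force: 0.0
18.23 pos [ 0.5828  0.0607  0.1195 -2.9062] std [0.0003 0.     0.0003] F [ 0.23  0.09 -0.05  0.   -0.01  0.  ] std [0.44 0.51 0.46] 0.0745256703185368
```

```bash
python3 -m crank '[{"dx":0,"dy":0,"dz":-0.001,"twist":0,"grip":0.7},{"dx":0,"dy":0,"dz":-0.0025,"twist":0,"grip":0.7},{"dx":0,"dy":0,"dz":-0.0028,"twist":0,"grip":0.6},{"dx":0,"dy":0,"dz":-0.0028,"twist":0,"grip":0.4},{"dx":0,"dy":0,"dz":-0.0028,"twist":0,"grip":0.3}]' 15
python3 -m crank '[{"dx":0,"dy":0,"dz":0,"twist":0,"grip":0.1},{"dx":0,"dy":0,"dz":0,"twist":0,"grip":-0.1},{"dx":0,"dy":0,"dz":0,"twist":0,"grip":-0.2},{"dx":0,"dy":0,"dz":0,"twist":0,"grip":-0.2},{"dx":0,"dy":0,"dz":0,"twist":0,"grip":-0.2}]' 15
python3 avg.py
```

```text
t: 18.7
eef_pos: [0.5821, 0.0604, 0.1154]
ee_rot: [-3.142, -0.0, -2.906]
force: [0.2, 0.1, 0.2]
width: 0.0621
gripper_force: 0.2
t: 19.12
eef_pos: [0.5821, 0.0604, 0.1155]
ee_rot: [-3.142, 0.0, -2.906]
force: [0.5, 0.0, 0.2]
width: 0.0516
gripper_force: 15.0
19.37 pos [ 0.5821  0.0604  0.1154 -2.9063] std [0. 0. 0.] F [ 0.39 -0.21  0.33 -0.18 -0.11  0.  ] std [0.68 0.38 0.61] 0.05169019683911423
```

It grips at 51.7 mm width, so the pads have the cover. I lift slowly.

```bash
python3 -m crank '[{"dx":0,"dy":0,"dz":0,"twist":0,"grip":-0.2},{"dx":0,"dy":0,"dz":0.004,"twist":0,"grip":-0.2},{"dx":0,"dy":0,"dz":0.009,"twist":0,"grip":-0.2},{"dx":0,"dy":0,"dz":0.015,"twist":0,"grip":-0.2},{"dx":0,"dy":0,"dz":0.02,"twist":0,"grip":-0.2}]' 22
python3 -m crank '[{"dx":0,"dy":0,"dz":0.012,"twist":0,"grip":-0.2},{"dx":0,"dy":0,"dz":0.024,"twist":0,"grip":-0.2},{"dx":0,"dy":0,"dz":0.036,"twist":0,"grip":-0.2},{"dx":0,"dy":0,"dz":0.048,"twist":0,"grip":-0.2},{"dx":0,"dy":0,"dz":0.06,"twist":0,"grip":-0.2}]' 22
python3 cov.py; python3 avg.py
```

```text
t: 19.83
eef_pos: [0.5822, 0.0606, 0.1363]
ee_rot: [3.141, 0.0, -2.906]
force: [0.5, -0.1, 0.2]
width: 0.0516
gripper_force: 22.0
t: 20.25
eef_pos: [0.582, 0.0605, 0.1966]
ee_rot: [3.141, 0.001, -2.906]
force: [-0.0, -0.2, -1.1]
width: 0.0518
gripper_force: 22.0
20.25 [0.58204355 0.06052508 0.19662748] [ 3.14134900e+00  5.10630605e-04 -2.90626354e+00] 0.05179213928273932
px (196, 101, 116, 124) [array([253.5, 162.5]), array([115., 123.]), np.float64(-0.0)]
103 196 311 168 [513.3  43.8 174.7] tool [72.1 -0.1]
113 196 311 171 [517.4  44.8 174.7] tool [67.9 -0.1]
123 196 310 171 [521.7  45.6 173.4] tool [63.5 -0.4]
133 197 310 175 [526.1  46.8 172. ] tool [59.  -0.2]
143 197 310 174 [530.4  47.9 172. ] tool [54.5 -0.2]
153 197 309 77 [535.2  48.8 170.6] tool [49.8 -0.4]
163 198 309 78 [539.9  50.2 169.2] tool [44.8 -0.2]
173 198 309 72 [544.6  51.3 169.2] tool [40.  -0.2]
183 198 309 77 [549.3  52.4 169.2] tool [35.1 -0.2]
193 198 308 78 [554.6  53.4 167.8] tool [29.8 -0.4]
203 199 308 77 [559.9  55.  166.3] tool [24.2 -0.2]
213 199 308 75 [565.   56.2 166.3] tool [19.  -0.2]
223 199 308 74 [570.2  57.4 166.3] tool [13.7 -0.2]
20.55 pos [ 0.5824  0.0606  0.1966 -2.9062] std [0.0007 0.0002 0.0016] F [ 0.06  0.22 -0.21  0.04 -0.06 -0.01] std [0.54 0.54 1.03] 0.05144829883882697
```

The cover is held and lifted, with its far edge 74 mm ahead of the TCP. I carry it to the tray, turning 16° to square up with it.

```bash
python3 -m crank '[{"dx":-0.002,"dy":0.01,"dz":0,"twist":-1,"grip":-0.2},{"dx":-0.006,"dy":0.035,"dz":0,"twist":-3,"grip":-0.2},{"dx":-0.012,"dy":0.065,"dz":0,"twist":-6,"grip":-0.2},{"dx":-0.017,"dy":0.1,"dz":0,"twist":-9,"grip":-0.2},{"dx":-0.023,"dy":0.135,"dz":0,"twist":-12,"grip":-0.2}]' 22
python3 -m crank '[{"dx":-0.006,"dy":0.035,"dz":0,"twist":-2,"grip":-0.2},{"dx":-0.012,"dy":0.07,"dz":0,"twist":-4,"grip":-0.2},{"dx":-0.017,"dy":0.1,"dz":0,"twist":-4,"grip":-0.2},{"dx":-0.021,"dy":0.125,"dz":0,"twist":-4,"grip":-0.2},{"dx":-0.024,"dy":0.138,"dz":0,"twist":-4,"grip":-0.2}]' 22
python3 - <<'E'
from h import *
im,C,c,s=wlook();T=wpose()[0];Ti=np.linalg.inv(T);np.save('wd.npy',im)
print(s['t'],s['eef_pos'],s['ee_rot'],s['width'])
hsv=cv2.cvtColor(im,cv2.COLOR_RGB2HSV);m=cv2.inRange(hsv,np.array([50,90,30]),np.array([78,255,255]));m[225:]=0;m[:,:150]=0;m[:,350:]=0
ys=np.where(m.sum(1)>255*60)[0];print(ys.min(),ys.max())
for v in(ys.min()+2,140,180,222):
    q=np.where(m[v])[0];w=q.max()-q.min()+.6;d=c['fx']*.052/w
    p=C[:3,3]+C[:3,:3]@np.array([(q.mean()-c['cx'])/c['fx'],(v-c['cy'])/c['fy'],1])*d
    print(v,w,'tool',((Ti@np.r_[p,1])[:3]*1000).round(1))
E
```

```text
t: 21.02
eef_pos: [0.5586, 0.1963, 0.1948]
ee_rot: [-3.141, -0.001, -3.119]
force: [0.2, 1.1, 0.2]
width: 0.0514
gripper_force: 22.0
t: 21.43
eef_pos: [0.5343, 0.3361, 0.1944]
ee_rot: [-3.141, -0.001, 3.1]
force: [0.2, -0.0, -0.7]
width: 0.0518
gripper_force: 22.0
21.4333 [0.53434885 0.33608138 0.19436472] [-3.14080751e+00 -6.83002580e-04  3.09950979e+00] 0.05177147453081622
102 224
104 115.6 tool [69.9 -1.1 27.6]
140 113.6 tool [54.  -1.1 25.9]
180 110.6 tool [35.4 -1.3 25.1]
222 108.6 tool [15.4 -1.4 22.6]
```

```bash
python3 -m crank '[{"dx":0,"dy":0,"dz":-0.02,"twist":0,"grip":-0.2},{"dx":0,"dy":0,"dz":-0.05,"twist":0,"grip":-0.2},{"dx":0,"dy":0,"dz":-0.08,"twist":0,"grip":-0.2},{"dx":0,"dy":0,"dz":-0.11,"twist":0,"grip":-0.2},{"dx":0,"dy":0,"dz":-0.135,"twist":0,"grip":-0.2}]' 22
python3 -m crank '[{"dx":0,"dy":0,"dz":-0.004,"twist":0,"grip":-0.2},{"dx":0,"dy":0,"dz":-0.008,"twist":0,"grip":-0.2},{"dx":0,"dy":0,"dz":-0.01,"twist":0,"grip":-0.2},{"dx":0,"dy":0,"dz":-0.012,"twist":0,"grip":-0.2},{"dx":0,"dy":0,"dz":-0.012,"twist":0,"grip":-0.2}]' 14
python3 avg.py
```

```text
t: 21.9
eef_pos: [0.5344, 0.3321, 0.058]
ee_rot: [-3.14, -0.002, 3.097]
force: [0.3, 0.2, -1.0]
width: 0.0516
gripper_force: 22.0
t: 22.32
eef_pos: [0.5357, 0.3339, 0.0496]
ee_rot: [3.14, 0.001, 3.098]
force: [0.0, -0.0, -1.0]
width: 0.0518
gripper_force: 14.0
22.57 pos [0.5355 0.3339 0.0496 3.0977] std [0.0001 0.0001 0.0002] F [ 0.09  0.17 -0.55 -0.02 -0.02  0.  ] std [0.45 0.13 0.39] 0.0515371283261958
```

Slow lowering in small steps, watching Fz.

```bash
python3 -m crank '[{"dx":0,"dy":0,"dz":-0.002,"twist":0,"grip":-0.2},{"dx":0,"dy":0,"dz":-0.004,"twist":0,"grip":-0.2},{"dx":0,"dy":0,"dz":-0.005,"twist":0,"grip":-0.2},{"dx":0,"dy":0,"dz":-0.006,"twist":0,"grip":-0.2},{"dx":0,"dy":0,"dz":-0.006,"twist":0,"grip":-0.2}]' 10
python3 avg.py
python3 -m crank '[{"dx":0,"dy":0,"dz":-0.001,"twist":0,"grip":-0.2},{"dx":0,"dy":0,"dz":-0.002,"twist":0,"grip":-0.2},{"dx":0,"dy":0,"dz":-0.003,"twist":0,"grip":-0.2},{"dx":0,"dy":0,"dz":-0.003,"twist":0,"grip":-0.2},{"dx":0,"dy":0,"dz":-0.003,"twist":0,"grip":-0.2}]' 10
python3 avg.py
```

```text
t: 23.03
eef_pos: [0.5352, 0.3335, 0.0423]
ee_rot: [-3.142, 0.0, 3.098]
force: [1.2, -0.0, 1.1]
width: 0.0518
gripper_force: 10.0
23.28 pos [0.5352 0.3335 0.0424 3.0977] std [0.     0.     0.0001] F [ 0.72  0.26  0.81  0.04 -0.18  0.01] std [0.27 0.56 0.33] 0.05160629973112488
t: 23.75
eef_pos: [0.535, 0.3334, 0.0393]
ee_rot: [-3.141, -0.0, 3.098]
force: [0.1, 0.8, 0.7]
width: 0.0516
gripper_force: 10.0
24.0 pos [0.535  0.3334 0.0394 3.0976] std [0. 0. 0.] F [-0.03  0.26  0.62  0.05 -0.03  0.  ] std [0.46 0.44 0.23] 0.05168519004795788
```

```bash
python3 -m crank '[{"dx":0,"dy":0,"dz":-0.001,"twist":0,"grip":-0.2},{"dx":0,"dy":0,"dz":-0.002,"twist":0,"grip":-0.2},{"dx":0,"dy":0,"dz":-0.0025,"twist":0,"grip":-0.2},{"dx":0,"dy":0,"dz":-0.0025,"twist":0,"grip":-0.2},{"dx":0,"dy":0,"dz":-0.0025,"twist":0,"grip":-0.2}]' 8
python3 avg.py
python3 -m crank '[{"dx":0,"dy":0,"dz":-0.001,"twist":0,"grip":-0.2},{"dx":0,"dy":0,"dz":-0.002,"twist":0,"grip":-0.2},{"dx":0,"dy":0,"dz":-0.002,"twist":0,"grip":-0.2},{"dx":0,"dy":0,"dz":-0.002,"twist":0,"grip":-0.2},{"dx":0,"dy":0,"dz":-0.002,"twist":0,"grip":-0.2}]' 8
python3 avg.py
```

```text
t: 24.47
eef_pos: [0.5356, 0.3335, 0.0379]
ee_rot: [3.141, 0.001, 3.098]
force: [0.1, -1.3, 6.6]
width: 0.0518
gripper_force: 8.0
24.72 pos [0.5356 0.3334 0.0379 3.0981] std [0. 0. 0.] F [ 0.02 -1.75  7.09 -0.74  0.04  0.03] std [0.35 0.42 0.43] 0.05217522445546865
t: 25.18
eef_pos: [0.536, 0.3335, 0.0362]
ee_rot: [3.141, 0.002, 3.098]
force: [0.3, -2.7, 8.6]
width: 0.0518
gripper_force: 8.0
25.43 pos [0.536  0.3335 0.0362 3.0982] std [0. 0. 0.] F [ 1.04 -3.01  8.67 -1.09 -0.34  0.01] std [0.36 0.43 0.39] 0.05207022491337974
```

The cover is firmly on the tray floor. I release gently and rise.

```bash
python3 -m crank '[{"dx":0,"dy":0,"dz":0.0015,"twist":0,"grip":0.2},{"dx":0,"dy":0,"dz":0.0015,"twist":0,"grip":0.25},{"dx":0,"dy":0,"dz":0.0015,"twist":0,"grip":0.35},{"dx":0,"dy":0,"dz":0.0015,"twist":0,"grip":0.45},{"dx":0,"dy":0,"dz":0.0015,"twist":0,"grip":0.5}]' 8
python3 avg.py
python3 -m crank '[{"dx":0,"dy":0,"dz":0.01,"twist":0,"grip":0.5},{"dx":0,"dy":0,"dz":0.03,"twist":0,"grip":0.5},{"dx":0,"dy":0,"dz":0.06,"twist":0,"grip":0.5},{"dx":0.02,"dy":0,"dz":0.1,"twist":0,"grip":0.5},{"dx":0.04,"dy":0,"dz":0.14,"twist":0,"grip":0.5}]' 8
python3 -m crank '[{"dx":0.02,"dy":0,"dz":0.03,"twist":0,"grip":0.5},{"dx":0.04,"dy":0,"dz":0.05,"twist":0,"grip":0.5},{"dx":0.04,"dy":0,"dz":0.05,"twist":0,"grip":0.5},{"dx":0.04,"dy":0,"dz":0.05,"twist":0,"grip":0.5},{"dx":0.04,"dy":0,"dz":0.05,"twist":0,"grip":0.5}]' 8
python3 - <<'E'
from h import *
im,C,c,s=wlook();T=wpose()[0];np.save('we.npy',im);print(s['t'],s['eef_pos'],s['force'])
hsv=cv2.cvtColor(im,cv2.COLOR_RGB2HSV);m=cv2.inRange(hsv,np.array([50,90,40]),np.array([78,255,255]));m[228:]=0
w=cv2.inRange(hsv,np.array([0,0,0]),np.array([180,70,255]))
for k in cv2.findContours(m,0,1)[0]:
    if cv2.contourArea(k)<500: continue
    b=cv2.boxPoints(cv2.minAreaRect(k));P=np.array([wray(C,c,u,v,.02)[:2]*1000 for u,v in b],np.float32)
    print(cv2.contourArea(k),b.round(1).tolist(),P.round(1).tolist());print([np.round(x,1) for x in cv2.minAreaRect(P)])
    # mean colour at pale strip: bright pixels within hull
    h=np.zeros(m.shape,np.uint8);cv2.drawContours(h,[cv2.convexHull(k)],0,255,-1)
    q=np.argwhere((h>0)&(hsv[...,1]<60)&(hsv[...,2]>190));print('strip',len(q),q.mean(0) if len(q) else '')
E
python3 - <<'E'
from h import *
a=np.load('top0.npy');np.save('top1.npy',b:=arm.grab_frame('top'))
h=cv2.cvtColor(b,cv2.COLOR_RGB2HSV)
for n,lo,hi,z in(('green',[50,120,50],[75,255,255],.02),('orange',[2,150,120],[14,255,255],.026)):
    for k in cv2.findContours(cv2.inRange(h,np.array(lo),np.array(hi)),0,1)[0]:
        if cv2.contourArea(k)>40:
            P=np.array([ray('top',u,v,z)[:2]*1000 for u,v in k[:,0,:]],np.float32);print(n,[np.round(x,1) for x in cv2.minAreaRect(P)])
for n,(u,v,r) in dict(jar=(149,146,14),boat=(337,154,20),cyl=(384,154,18)).items():
    print(n,np.abs(a[v-r:v+r,u-r:u+r].astype(int)-b[v-r:v+r,u-r:u+r]).mean().round(1))
E
```

```text
t: 25.9
eef_pos: [0.5349, 0.3334, 0.0361]
ee_rot: [-3.141, -0.0, 3.098]
force: [0.1, 0.4, 0.5]
width: 0.0639
gripper_force: 0.0
26.15 pos [0.535  0.3334 0.0362 3.0977] std [0.0001 0.     0.0001] F [ 0.05  0.05 -0.05 -0.01 -0.   -0.  ] std [0.47 0.41 0.47] 0.06598268988082674
t: 26.62
eef_pos: [0.5718, 0.3332, 0.1733]
ee_rot: [-3.141, -0.001, 3.099]
force: [1.9, 1.0, -0.2]
width: 0.0655
gripper_force: 0.0
t: 27.03
eef_pos: [0.6117, 0.333, 0.2205]
ee_rot: [-3.141, -0.001, 3.097]
force: [0.2, 0.1, 0.3]
width: 0.0656
gripper_force: 0.0
27.0333 [0.61166415 0.33301145 0.22053089] [0.15047198 0.07023644 0.27142876]
5517.5 [[221.0, 107.0], [221.0, 9.0], [279.0, 9.0], [279.0, 107.0]] [[545.7000122070312, 305.20001220703125], [463.0, 311.0], [465.29998779296875, 361.6000061035156], [548.2000122070312, 359.6000061035156]]
[array([505.5, 334.3]), array([54.4, 82.9]), np.float64(87.4)]
strip 159 [ 96.63522013 245.55974843]
816.5 [[5.5, 0.20000000298023224], [15.300000190734863, -4.0], [50.599998474121094, 78.30000305175781], [40.79999923706055, 82.5]] [[447.79998779296875, 124.80000305175781], [444.8999938964844, 134.0], [513.2999877929688, 150.8000030517578], [516.5, 141.0]]
[array([480.7, 137.5]), array([71.2, 10.2]), np.float64(13.8)]
strip 0 
green [array([504.4, 334.8]), array([48.6, 77.6]), np.float64(86.7)]
green [array([740.5, -32.8]), array([ 68., 113.]), np.float64(74.9)]
orange [array([ 515.4, -324.1]), array([80.9, 13.4]), np.float64(11.6)]
jar 15.3
boat 4.1
cyl 4.2
```

The cover measures flat at the tray centre with its pale strip up. I check its tilt and the jar, where the image difference was larger, probably from the arm's shadow.

```bash
python3 - <<'E'
from h import *
im=np.load('we.npy');T,s=wpose();c=arm.get_calibration('wrist');C=T@np.array(c['tool_from_camera'])
hsv=cv2.cvtColor(im,cv2.COLOR_RGB2HSV);m=cv2.inRange(hsv,np.array([50,90,40]),np.array([78,255,255]))
for v in(13,40,70,90,104):
    q=np.where(m[v,150:350])[0]+150;L=[wray(C,c,u,v,.02)*1000 for u in(q.min()-.3,q.max()+.3)];print(v,q.min(),q.max(),np.linalg.norm(L[0]-L[1]).round(1))
for f in('top0.npy','top1.npy'):
    g=np.load(f);h=cv2.cvtColor(g,cv2.COLOR_RGB2HSV)[125:165,130:175]
    for nm,k in(('lid',(h[...,1]<40)&(h[...,2]>185)),('amber',(h[...,0]<15)&(h[...,1]>90))):
        q=np.argwhere(k);print(f,nm,len(q),q.mean(0).round(1) if len(q) else '')
E
```

```text
13 221 279 51.2
40 222 279 51.3
70 222 278 51.5
90 223 278 51.4
104 223 278 51.9
top0.npy lid 232 [20.1 16.8]
top0.npy amber 14 [24.4 27.3]
top1.npy lid 200 [19.6 17.9]
top1.npy amber 22 [26.1 25.8]
```

```bash
python3 -c "
from station import arm
print(arm.job_done())"
```

```text
the job is handed in; nothing more can be done
None
```

The job is handed in: the green cover was levered up and lies flat, top side up, at the centre of the tray, the pry tool is back on its blue mat, and the arm never went near the jar, boat or cylinder (about 27 s of 67 s used; no verdict was returned).

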